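# Seat and hold the pressing cover on the pin board

### The arm

A 6-joint arm with a two-finger parallel gripper is mounted at the origin on the work surface. World frame = base frame: x ahead of the robot, y to its left, z up, the work surface at z = 0. Lengths are in mm, angles in rad, forces in N, time in s.
With the tool pointing down it reaches from about 350 to 775 mm from the base axis. Payload 7.3 kg.
Tool frame: the origin (TCP) lies midway between the tips of the shut fingers; the grasp point (between the pads) lies 19 mm behind it; z points along the fingers, x is the direction in which the jaws open and shut, and the axes are right-handed (so a half turn about z gives the same grasp; the last joint's range is limited). The gripper opens to 92 mm and grips with 3 to 60 N. Pads are 19 mm wide; open, the fingers measure 130 mm over their backs; the gripper's body (75 mm by 190 mm) begins 47 mm behind the grasp point.
Start: joints at [-1.455, 0.342, 1.524, -0, 1.275, -0.146], TCP at [135.902, -507.125, 226.741] pointing down, gripper open.
Joint ranges: [-2.53, 2.53], [-0.77, 2.02], [0.04, 2.7], [-1, 4.14], [0.28, 2.66], [-3.11, 3.11]. Speed limits (rad/s): [2.57, 2.57, 3.14, 3.14, 3.14, 3.14].

### API

Orientations are given as [roll, pitch, yaw] about the fixed x, y, z axes, in that order (R = Rz(yaw) Ry(pitch) Rx(roll)).
In Python, from plant import bot gives the robot as it stands.
- The arm moves only by the shell command python3 -m pendant 'ROWS' [OPENING]. ROWS is JSON, a list of rows, each an object with "linear": the shift along the world's x, y, z in mm, a list of three; "twist": the turn about the world's z in degrees. In form: [{"linear": [x, y, z], "twist": twist}, ...]. A call has 1 to 20 rows; each row is the pose to reach, as a shift and turn from the pose commanded when the call began; what a row does not reach only later rows make up. A row lasts 1/8 s, in which the tool goes at most 62.5 mm and 10.7 degrees, less where a joint would pass 70% of its speed; a pose out of reach is approached as far as the arm can. A call with a gripper value outside its range is refused whole. OPENING is the closure in counts, from 0 (fully open) to 255 (shut), set as the call begins (- or left out, the last holds). The fingers move at their own pace and stop on an object; the grip force is fixed at half the most. Time passes only in rows, so rows that repeat a pose let the fingers close. It gives the time, the measured TCP pose, the force and the opening at its end, in the units of the state.
- bot.get_obs(): the state, without advancing time (a new reading comes with each control period).
- bot.capture(name): name is "scene" or "top" or "wrist"; returns a dict with "frame" (420x560x3 uint8, blue, green, red), "z_map" (420x560 float32, mm along the optical axis (not along the pixel's ray), 0 where there is no reading), "fx", "fy", "cx", "cy" (pixels), "rvec" (rotation vector, rad) and "tvec" (3), from world to camera coordinates, as OpenCV has them. Camera axes: x right, y down, z forward; pixel columns grow to the right and rows downward; lengths in mm; the calibration is good to about 2 mm. A picture is of the moment at which its call begins.
- bot.close_job(): hands the job in, once; it reports no verdict.
The state is a dict: "time": time; "joint_positions": joint angles; "dq": joint speeds; "tau": joint torques, N m; "tool_pos": TCP position; "tcp_rot": TCP orientation; "contact_force": force on the tool from outside, world axes, zero at the start; "moment": the same for the moment, N m; "grip_width": finger opening in mm.
Only numpy, scipy, OpenCV 4.12 (cv2) and the standard library are available. Lean on these libraries where they do the work, as an engineer would, in place of code of your own. Each camera call takes 0.05 s, during which the arm holds its last target. There are 200 camera calls.

### The job

A freshly glued gilded card lies on the loose plywood pin board. Without lifting the board off the table, push it across until its long edge is flat against the dark wooden bench stop, between the two orange end blocks; then take the pressing cover by its black grip, slide it over the brass pin until it drops on and lies flat on the board and square with it. Press the sprung grip all the way down and finish while still holding it down with the gripper, with the board still against the stop and the tray, jar and brush pot left where they are.

Things in the scene. Friction and masses are not known exactly. Their poses are not given: they have to be found in the camera images.
- stop: Fixed bench stop: dark batten 250 mm long (x), 26 wide, 16 high. Origin: on the table, middle of the contact face. x along the face, y away from the board into the batten, z up. Orange end blocks (20 mm along x, y -26 to +14, 16 high) leave 210 mm between them. The board starts on the -y side, its edge 80 to 140 mm short of the face, turned up to 0.15 rad from it.
- board: Loose plywood pin board, 150 (x) by 110 (y) by 18 mm thick, about 0.6 kg, yellow card on top, brass pin in its middle. Origin: centre of its underside; z up. Its long edge at +y (55 mm from the origin) goes against the stop: home, its origin is at y = -55 mm in the stop's frame, axes parallel to the stop's.
- pin (a point): Top of the brass locating pin: on the board's centre, 28 mm above the board's underside. The pin is 12 mm in diameter, stands 10 mm out of the board, and its top 3 mm taper to 8.4 mm.
- cover: Loose pressing cover, starts flat on the table beyond the stop: brown wooden plate 130 (x) by 90 (y) by 22 mm thick, about 0.4 kg, sprung black grip over its middle. Origin: centre of its underside; z up. Seated, it lies on the board's top (origin 18 mm above the board's), long side along the board's long side, either way round. Riding on the pin it is 10 mm higher.
- cover_hole (a point): Mouth of the blind hole in the middle of the cover's underside (same point as the cover's origin): 15 mm in diameter, 14 mm deep, goes over the pin. It cannot be seen from above.
- grip_top (a point): Middle of the top face of the black grip, 72 mm above the cover's underside when up. The grip is a block 60 mm along the cover's x, 24 mm along its y (take it across these 24 mm), 34 mm tall, on a steel stem, with 16 mm free between block and plate when up. It does not turn on the plate.
- grip (a joint): Travel of the grip towards the plate, in m: 0 = up, 0.008 = all the way down. A spring pushes it up: about 4.5 N to start moving, about 14.5 N all the way down. Lifting the cover by the grip leaves it at 0.
- tray: Bystander: shallow open wooden tray, 110 by 150 mm, 28 mm high, on the table to the right. Origin: centre of its underside. Leave alone.
- jar: Bystander: amber jar with white cap, 56 mm in diameter, 65 mm high, behind the work. Origin: centre of its underside. Leave alone.
- brushpot: Bystander: blue ceramic pot 72 mm in diameter, 65 mm high, with brushes standing up to 195 mm above the table, behind the work. Origin: centre of its underside. Leave alone.
There are look-alikes about, which are no part of the job. What is shaped like the board but pink or red is not meant.

How it is judged (in metres and radians):
On the way, in this order (a step that is already met when the one before it is completed fails the run):
1. the board lies flat against the stop, between its end blocks (y of board in the frame of stop between -0.061 and -0.05 m and x of board in the frame of stop between -0.035 and 0.035 m and angle between the x axis of board and the x axis of stop, either way round below 0.06 rad and height (world z) of board below 0.004 m), for 0.2 s.
2. the cover has dropped over the pin and lies flat on the board, square with it (horizontal distance between cover_hole and pin below 0.0035 m and z of cover in the frame of board between 0.015 and 0.0205 m and angle between the x axis of cover and the x axis of board, either way round below 0.12 rad and angle between cover's own z axis and vertical below 0.06 rad), for 0.2 s.
At the end, for the whole second after the job is handed in: Board on the table, edge within 6 mm of the stop, parallel within 0.06 rad, between the end blocks; cover on the pin within 3.5 mm, flat on the board within 2.5 mm and square within 0.12 rad; grip more than 6 of its 8 mm down, held by the fingers (all of step 1 and all of step 2 and value of joint grip above 0.006 m and contact force between the fingers and cover above 2 N); the arm keeps its last pose, push and grip.
It fails at once if the board is lifted off the table (height (world z) of board above 0.015 m).
It fails at once if the tray is disturbed (distance of tray from where it was at the start of the episode above 0.03 m or angle between tray's own z axis and vertical above 0.5 rad).
It fails at once if the jar is disturbed (distance of jar from where it was at the start of the episode above 0.03 m or angle between jar's own z axis and vertical above 0.5 rad).
It fails at once if the brush pot is disturbed (distance of brushpot from where it was at the start of the episode above 0.03 m or angle between brushpot's own z axis and vertical above 0.5 rad).
It also fails if it takes over 54 s, if anything falls off the work surface, if the arm or the gripper's body presses on something with over 40 N, if the wrist force passes 120 N, or if a joint passes its speed limit or range.

## Working session

There is one attempt and no reset: what is moved stays moved. The work goes in short steps, Python scripts to look and compute and a shell command to move; the robot and the scene stay as the last step left them, time stands still between calls to the robot, and variables do not carry over. Pictures are saved under pics/ and viewed, about 8 in all and at most 12, crops included, and the job is handed in when it is done.

```bash
mkdir -p pics; ls
cat > h.py <<'E'
import numpy as np, cv2
from plant import bot
def cap(n):
    c=bot.capture(n); np.savez(f'/tmp/{n}.npz',**c); return c
def world(c):
    z=c['z_map'].astype(float); v,u=np.indices(z.shape)
    P=np.stack([(u-c['cx'])/c['fx']*z,(v-c['cy'])/c['fy']*z,z],-1)
    R=cv2.Rodrigues(np.array(c['rvec'],float))[0]
    W=(P-np.array(c['tvec'],float).ravel())@R
    W[z==0]=np.nan
    return W
E
python3 - <<'E'
from h import *
print(bot.get_obs())
for n in ('scene','top'):
    c=cap(n); cv2.imwrite(f'pics/{n}0.png',c['frame']); print(n,c['fx'],c['rvec'],c['tvec'])
E
```

```text
pics
{'time': 0.0, 'joint_positions': array([-1.45497890e+00,  3.42749712e-01,  1.52504470e+00,  5.67249096e-06,
        1.27540969e+00, -1.45991814e-01]), 'dq': array([ 0.0003095 ,  0.00105879, -0.00033695, -0.00077403, -0.00165756,
        0.00129474]), 'tau': array([ 6.86977401e-04, -4.31245637e+01, -2.44225341e+01,  7.18239974e-02,
        5.59992052e-02, -1.03805205e-04]), 'tool_pos': array([ 135.86284561, -506.67702723,  226.02130476]), 'tcp_rot': array([-3.14135286e+00,  1.59352184e-03, -1.30898855e+00]), 'contact_force': array([0.36317907, 0.59827745, 0.34236419]), 'moment': array([-0.02486711, -0.02359344, -0.05006568]), 'grip_width': 91.98018938136418}
scene 501.92124160267593 [ 1.36360582  2.05067242 -1.00526353] [ 365.13617631 -222.78845191 1808.78234238]
top 453.5395987550306 [ 2.18387884 -2.17933457  0.11898114] [-170.06568094  552.02072142 1607.02691018]
```

View pics/top0.png

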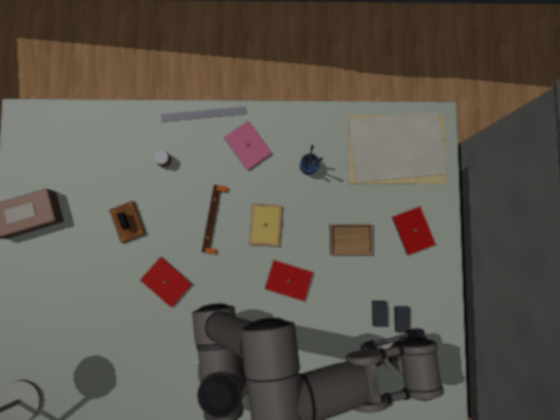

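View pics/scene0.png

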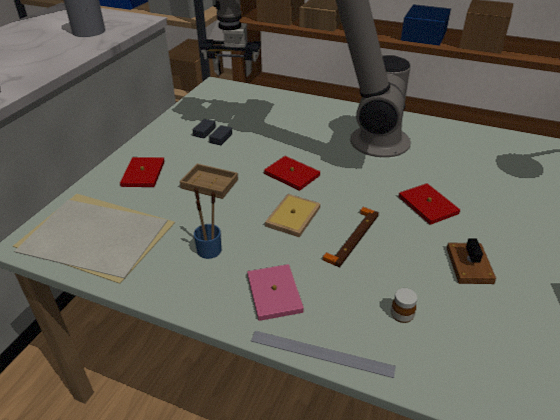

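The top view shows the board (yellow) at (266,225), the stop at (212,220) with its orange ends at (221,188) and (208,251), and the cover at (127,222). The tray is at (351,240), the pot at (311,163) and the jar at (163,158). The red and pink boards are decoys.

```bash
cat >> h.py <<'E'
def rect(W,m,name=''):
    p=W[m&np.isfinite(W[...,0])]
    (c,s,a)=cv2.minAreaRect(p[:,:2].astype(np.float32))
    b=cv2.boxPoints((c,s,a)); e=[b[1]-b[0],b[2]-b[1]]; L=max(e,key=np.linalg.norm)
    ang=np.degrees(np.arctan2(L[1],L[0]))%180
    print(name,len(p),'ctr',np.round(c,1),'size',np.round(s,1),'long dir deg',round(ang,1),'z med',np.round(np.median(p[:,2]),1))
    return np.array(c),ang
def roi(m,u0,u1,v0,v1):
    r=np.zeros_like(m); r[v0:v1,u0:u1]=m[v0:v1,u0:u1]; return r
E
python3 - <<'E'
from h import *
c=dict(np.load('/tmp/top.npz')); W=world(c); f=c['frame']
hsv=cv2.cvtColor(f,cv2.COLOR_BGR2HSV); H,S,V=[hsv[...,i].astype(int) for i in range(3)]
z=W[...,2]; 
print('table z',np.nanmedian(z[260:280,210:250]))
for n,b in dict(board=(240,292,195,255),stop=(195,235,178,260),cover=(100,150,195,250),tray=(325,378,215,262),pot=(295,345,140,182),jar=(150,176,145,170)).items():
    m=roi((z>6),*b); rect(W,m,n)
    if n=='board': rect(W,roi((H>15)&(H<35)&(S>80),*b),'board col')
    if n=='stop': 
        for k,(a,d) in dict(far=(178,200),near=(240,260)).items():
            rect(W,roi((H<14)&(S>150)&(V>130)&(z>6),195,235,a,d),'orange '+k)
    if n=='cover':
        rect(W,roi(z>50,*b),'grip'); rect(W,roi((z>8)&(z<30),*b),'plate')
E
```

```text
table z -0.6951087129513045
board 1333 ctr [ 515.3 -136.1] size [186.  212.9] long dir deg 178.8 z med 17.2
board col 1167 ctr [ 514.3 -134.7] size [106.5 145.6] long dir deg 176.5 z med 17.4
stop 689 ctr [534.2  50.1] size [286.9 142.3] long dir deg 1.0 z med 13.9
orange far 19 ctr [647.5  24.1] size [23.5  8.2] long dir deg 87.4 z med 12.4
orange near 22 ctr [420.4  64.3] size [22.4 10.7] long dir deg 89.5 z med 14.9
cover 980 ctr [527.4 376.7] size [164.8 191.3] long dir deg 175.2 z med 20.6
grip 145 ctr [525.8 367. ] size [60.  26.5] long dir deg 20.7 z med 69.5
plate 784 ctr [530.9 375. ] size [165.8 172.9] long dir deg 173.9 z med 19.8
tray 694 ctr [ 467.  -446.6] size [167.4 190.7] long dir deg 90.1 z med 9.7
pot 422 ctr [ 753.9 -333.8] size [152.6 183.7] long dir deg 91.9 z med 35.0
jar 248 ctr [763.3 244.8] size [95.4 79.4] long dir deg 87.2 z med 60.1
```

```bash
cat >> h.py <<'E'
def rayz(c,uv,zp):
    uv=np.asarray(uv,float).reshape(-1,2)
    R=cv2.Rodrigues(np.array(c['rvec'],float))[0]; t=np.array(c['tvec'],float).ravel()
    d=np.c_[(uv[:,0]-c['cx'])/c['fx'],(uv[:,1]-c['cy'])/c['fy'],np.ones(len(uv))]@R; o=-R.T@t
    return (o+d*((zp-o[2])/d[:,2])[:,None])[:,:2]
def crect(c,m,zp,name=''):
    m=cv2.morphologyEx(m.astype(np.uint8),cv2.MORPH_OPEN,np.ones((2,2)))
    n,l,st,_=cv2.connectedComponentsWithStats(m); k=1+st[1:,4].argmax()
    v,u=np.nonzero(l==k); P=rayz(c,np.c_[u,v],zp).astype(np.float32)
    (ct,s,a)=cv2.minAreaRect(P); b=cv2.boxPoints((ct,s,a)); e=[b[1]-b[0],b[2]-b[1]]; L=max(e,key=np.linalg.norm)
    ang=np.degrees(np.arctan2(L[1],L[0]))%180
    print(name,len(P),'ctr',np.round(ct,1),'mean',np.round(P.mean(0),1),'size',np.round(s,1),'ang',round(float(ang),1))
    return np.array(ct),ang
E
python3 - <<'E'
from h import *
c=dict(np.load('/tmp/top.npz')); f=c['frame']
hsv=cv2.cvtColor(f,cv2.COLOR_BGR2HSV); H,S,V=[hsv[...,i].astype(int) for i in range(3)]
for (u,v) in [(266,215),(212,220),(221,188),(208,251),(120,232),(125,220),(230,280),(351,240),(275,240)]: print((u,v),hsv[v,u])
o=(H<14)&(S>180)&(V>140)
crect(c,roi(S>70,240,292,195,255),18,'board')
crect(c,roi(S>70,195,235,178,260),16,'stop')
crect(c,roi(o,195,235,178,200),16,'far');crect(c,roi(o,195,235,240,260),16,'near')
crect(c,roi((S>70)&(V>60),100,150,195,250),22,'cover')
crect(c,roi(V<40,105,145,200,245),72,'grip')
crect(c,roi(S>70,325,378,215,262),28,'tray')
cv2.imwrite('pics/z.png',cv2.resize(f[165:265,90:310],None,fx=3.6,fy=3.6,interpolation=cv2.INTER_CUBIC))
E
```

```text
(266, 215) [ 23 129 142]
(212, 220) [ 11 159  53]
(221, 188) [ 12 212 137]
(208, 251) [ 12 201 138]
(120, 232) [ 13 163  94]
(125, 220) [60 23 11]
(230, 280) [ 45  16 125]
(351, 240) [ 15 111 103]
(275, 240) [ 22 126 142]
board 1204 ctr [ 510.4 -137.9] mean [ 510.2 -137.9] size [107.6 146.2] ang 176.3
stop 509 ctr [530.8  44.9] mean [531.2  53.9] size [ 50.7 251.1] ang 170.7Traceback (most recent call last):
  File "<stdin>", line 8, in <module>
  File "h.py", line 28, in crect
    n,l,st,_=cv2.connectedComponentsWithStats(m); k=1+st[1:,4].argmax()
                                                      ~~~~~~~~~~~~~~~^^
ValueError: attempt to get argmax of an empty sequence
```

```bash
python3 - <<'E'
from h import *
c=dict(np.load('/tmp/top.npz')); f=c['frame']
hsv=cv2.cvtColor(f,cv2.COLOR_BGR2HSV); H,S,V=[hsv[...,i].astype(int) for i in range(3)]
crect(c,roi((S>70)&(V>60),100,150,195,250),22,'cover')
crect(c,roi(V<30,105,145,200,245),72,'grip')
crect(c,roi(S>70,325,378,215,262),28,'tray')
E
python3 -m pendant '[{"linear":[46,34,0],"twist":8},{"linear":[92,68,-10],"twist":16},{"linear":[138,102,-20],"twist":25},{"linear":[184,136,-30],"twist":33},{"linear":[230,170,-40],"twist":41},{"linear":[276,204,-40],"twist":49},{"linear":[322,238,-40],"twist":57},{"linear":[369,272,-40],"twist":65.7},{"linear":[369,272,-40],"twist":65.7},{"linear":[369,272,-40],"twist":65.7}]' 0
python3 - <<'E'
from h import *
c=cap('wrist'); cv2.imwrite('pics/w1.png',c['frame'])
E
```

```text
cover 639 ctr [519.5 359.7] mean [519.4 359.7] size [129.5  89.4] ang 21.0
grip 104 ctr [519.7 354. ] mean [518.6 354.1] size [54.8 23.9] ang 20.0
tray 1227 ctr [ 456.9 -445.3] mean [ 457.8 -444.5] size [104.  150.8] ang 90.1
time: 1.35
tool_pos: [504.3, -235.1, 186.2]
tcp_rot: [-3.141, 0.001, -0.163]
contact_force: [-0.2, -0.1, -0.1]
grip_width: 92.2
```

View pics/w1.png

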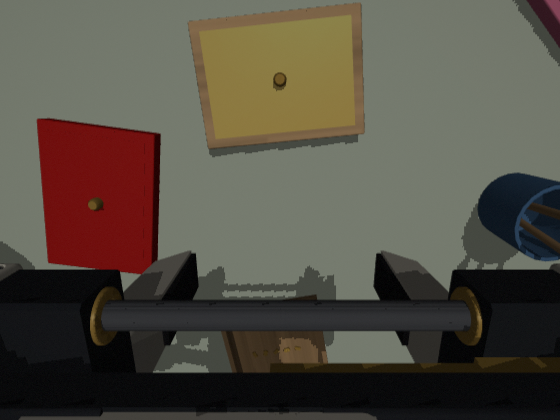

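The wrist view shows the board with its corners at (190,20), (360,5), (364,132) and (210,150) and the pin at (280,79). The red decoy is at left and the pot at right.

Run:
```python
from h import *
c=dict(np.load('/tmp/wrist.npz')); f=c['frame']
hsv=cv2.cvtColor(f,cv2.COLOR_BGR2HSV); H,S,V=[hsv[...,i].astype(int) for i in range(3)]
crect(c,roi((S>60)&(H>8)&(H<35),180,380,0,150),18,'board')
print('corners',rayz(c,[(190,20),(360,5),(364,132),(210,146)],18).round(1))
W=world(c); m=roi((S>60)&(H>8)&(H<35)&(W[...,2]>10),180,380,0,150); rect(W,m,'depth'); print('table',np.nanmedian(W[180:240,200:350,2]))
print(rayz(c,[(280,78)],28))
```

```text
board 21597 ctr [ 515.5 -133.2] mean [ 516.2 -130.3] size [109.7 149.3] ang 176.1
corners [[ 446.9  -72.3]
 [ 592.1  -84.9]
 [ 585.4 -190.4]
 [ 439.3 -179.4]]
depth 21449 ctr [ 514.6 -131.8] size [109.8 150. ] long dir deg 176.2 z med 17.9
table -0.19664022511768334
[[ 515.40551532 -131.50154443]]
```

```bash
python3 -m pendant '[{"linear":[-2,0,-50],"twist":0},{"linear":[-4,1,-100],"twist":0},{"linear":[-6,1,-150],"twist":0},{"linear":[-6,1,-172],"twist":0},{"linear":[-6,1,-179],"twist":0},{"linear":[-6,1,-179],"twist":0},{"linear":[-4,15,-179],"twist":0},{"linear":[-2,27,-179],"twist":0},{"linear":[0,39,-179],"twist":0},{"linear":[2,51,-179],"twist":0},{"linear":[4,63,-179],"twist":0},{"linear":[6,75,-179],"twist":0},{"linear":[8,87,-179],"twist":0},{"linear":[10,99,-179],"twist":0},{"linear":[12,111,-179],"twist":0},{"linear":[14,123,-179],"twist":0},{"linear":[16,135,-179],"twist":0},{"linear":[18,145,-179],"twist":0},{"linear":[19,152,-179],"twist":0},{"linear":[19,152,-179],"twist":0}]' 0
python3 - <<'E'
from h import *
c=cap('wrist'); cv2.imwrite('pics/w2.png',c['frame'])
c=cap('top');f=c['frame'][160:280,180:340]; cv2.imwrite('pics/t2.png',cv2.resize(f,None,fx=4,fy=4,interpolation=cv2.INTER_CUBIC))
E
```

```text
time: 3.9
tool_pos: [524.2, -82.1, 8.0]
tcp_rot: [-3.141, -0.001, -0.162]
contact_force: [0.6, 0.3, -0.7]
grip_width: 91.6
```

View pics/w2.png

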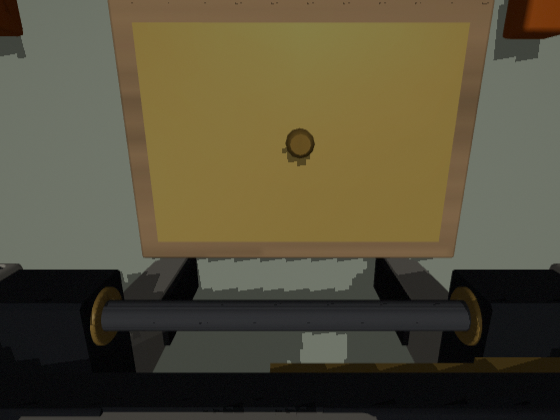

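The board is square to the tool, with its pin at (300,143). The orange blocks lie clear on both sides. I'll keep pushing gently until the force rises.

```bash
python3 -m pendant '[{"linear":[0.5,4,0],"twist":0},{"linear":[1,7,0],"twist":0},{"linear":[1.5,9,0],"twist":0},{"linear":[1.5,11,0],"twist":0},{"linear":[2,13,0],"twist":0},{"linear":[2,13,0],"twist":0}]' 0
```

```text
time: 4.75
tool_pos: [525.8, -69.7, 7.6]
tcp_rot: [-3.141, 0.0, -0.162]
contact_force: [-0.3, -1.5, -2.0]
grip_width: 92.0
```

```bash
python3 -m pendant '[{"linear":[0.3,1.5,0],"twist":0},{"linear":[0.5,3,0],"twist":0},{"linear":[0.7,4,0],"twist":0},{"linear":[0.7,4,0],"twist":0}]'; python3 -m pendant '[{"linear":[0.3,1.5,0],"twist":0},{"linear":[0.5,3,0],"twist":0},{"linear":[0.5,3,0],"twist":0}]'
python3 - <<'E'
from h import *
c=cap('wrist'); cv2.imwrite('pics/w3.png',c['frame'][:300])
E
```

```text
time: 5.25
tool_pos: [526.0, -67.5, 7.7]
tcp_rot: [3.14, 0.001, -0.163]
contact_force: [-4.0, -10.5, -0.7]
grip_width: 92.0
time: 5.62
tool_pos: [526.0, -67.3, 7.7]
tcp_rot: [3.136, 0.001, -0.163]
contact_force: [-8.4, -24.5, 0.6]
grip_width: 91.8
```

View pics/w3.png

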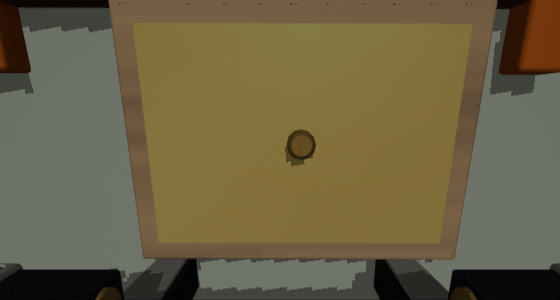

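The board is home and the push has stalled at about 24 N. I'll back off, rise, and measure the pin from the wrist camera.

```bash
python3 -m pendant '[{"linear":[-1,-8,0],"twist":0},{"linear":[-5,-30,0],"twist":0},{"linear":[-6,-40,0],"twist":0},{"linear":[-6,-45,50],"twist":0},{"linear":[-6,-50,110],"twist":0},{"linear":[-6,-50,170],"twist":0},{"linear":[-6,-50,190],"twist":0},{"linear":[-6,-50,190],"twist":0},{"linear":[-6,-50,190],"twist":0}]' 0
python3 - <<'E'
from h import *
c=cap('wrist'); f=c['frame']; cv2.imwrite('pics/w4.png',f)
hsv=cv2.cvtColor(f,cv2.COLOR_BGR2HSV); H,S,V=[hsv[...,i].astype(int) for i in range(3)]
W=world(c); z=W[...,2]
crect(c,roi((S>60)&(H>14)&(H<35)&(V>90),150,420,0,240),18,'card')
b=roi((z>23),150,420,20,230); rect(W,b,'pin'); v,u=np.nonzero(b); print(u.mean(),v.mean(),rayz(c,[(u.mean(),v.mean())],28))
rect(W,roi((S>60)&(H>8)&(H<35)&(z>10),150,420,0,240),'boarddepth')
o=(H<14)&(S>180)&(V>90)
crect(c,roi(o,0,200,0,260),16,'o1');crect(c,roi(o,380,560,0,260),16,'o2')
E
```

```text
time: 6.8
tool_pos: [520.4, -112.6, 196.3]
tcp_rot: [-3.141, 0.002, -0.162]
contact_force: [-0.6, -0.6, 0.5]
grip_width: 91.8
card 20283 ctr [542.7  -5.3] mean [543.2  -2.3] size [108.8 149.2] ang 170.5
pin 141 ctr [542.   -4.1] size [11.1 10.9] long dir deg 81.0 z med 27.0
290.9574468085106 71.15602836879432 [[541.91649714  -4.01998027]]
boarddepth 23209 ctr [ 5.324e+02 -1.000e-01] size [114.8 238.8] long dir deg 170.7 z med 17.7
o1 1506 ctr [ 333.8 -151.5] mean [ 325.2 -152.6] size [ 23.6 109.9] ang 170.7
o2 709 ctr [647.4  21.5] mean [647.3  21.5] size [27.  18.7] ang 80.6
```

View pics/w4.png

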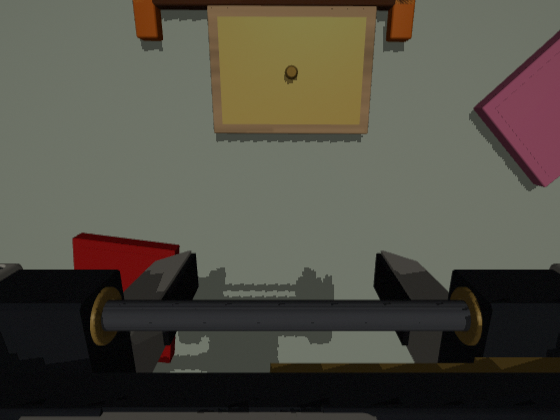

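The board sits against the stop between the blocks, with the pin at px (291,71), or world (542,-4). Next I'll look at the cover from close by.

```bash
python3 -m pendant '[{"linear":[-10,45,0],"twist":-6},{"linear":[-20,90,0],"twist":-12},{"linear":[-30,135,0],"twist":-18},{"linear":[-40,180,0],"twist":-24},{"linear":[-50,225,0],"twist":-30},{"linear":[-60,270,0],"twist":-36},{"linear":[-70,315,0],"twist":-42},{"linear":[-80,360,0],"twist":-48},{"linear":[-90,400,0],"twist":-54},{"linear":[-100,440,0],"twist":-60},{"linear":[-100,440,0],"twist":-60},{"linear":[-100,440,0],"twist":-60}]' 0
python3 - <<'E'
from h import *
c=cap('wrist'); f=c['frame']; cv2.imwrite('pics/w5.png',f)
hsv=cv2.cvtColor(f,cv2.COLOR_BGR2HSV); H,S,V=[hsv[...,i].astype(int) for i in range(3)]
W=world(c); z=W[...,2]
rect(W,roi((z>64)&(z<80),100,460,0,240),'grip top'); crect(c,roi((z>64)&(z<80),100,460,0,240),72,'grip')
rect(W,roi((S>60)&(z>14)&(z<26),100,460,0,250),'plate')
E
```

```text
time: 8.35
tool_pos: [420.7, 326.2, 196.5]
tcp_rot: [3.139, -0.001, -1.208]
contact_force: [-0.5, -0.5, 0.4]
grip_width: 92.1
grip top 2513 ctr [524.7 368.2] size [59.9 23.3] long dir deg 21.3 z med 71.4
grip 2511 ctr [523.8 367.1] mean [524.7 367.2] size [59. 23.] ang 21.3
plate 11784 ctr [468.4 336.6] size [251.7 104.4] long dir deg 29.7 z med 21.6
```

View pics/w5.png

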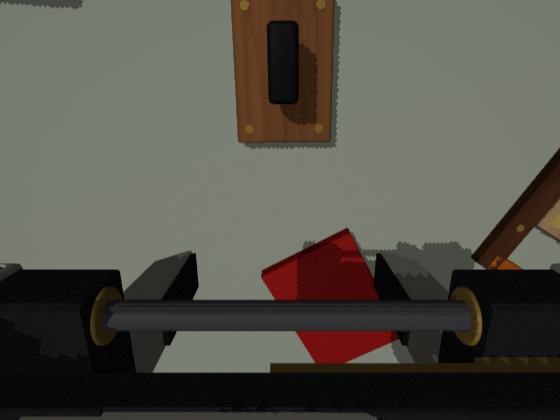

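The grip is centred at px (283,62), or world (524.5,367.7), with its long axis at 21°. I'll grasp it.

```bash
python3 -m pendant '[{"linear":[52,21,0],"twist":0},{"linear":[104,41.5,0],"twist":0},{"linear":[104,41.5,-50],"twist":0},{"linear":[104,41.5,-100],"twist":0},{"linear":[104,41.5,-130],"twist":0},{"linear":[104,41.5,-150],"twist":0},{"linear":[104,41.5,-157],"twist":0},{"linear":[104,41.5,-157],"twist":0},{"linear":[104,41.5,-157],"twist":0}]' 0
python3 -m pendant '[{"linear":[0,0,0],"twist":0},{"linear":[0,0,0],"twist":0},{"linear":[0,0,0],"twist":0},{"linear":[0,0,0],"twist":0},{"linear":[0,0,0],"twist":0},{"linear":[0,0,0],"twist":0},{"linear":[0,0,0],"twist":0},{"linear":[0,0,0],"twist":0}]' 255
```

```text
time: 9.52
tool_pos: [525.9, 368.4, 41.9]
tcp_rot: [-3.14, 0.0, -1.21]
contact_force: [-0.5, 0.0, 0.5]
grip_width: 91.9
time: 10.52
tool_pos: [525.1, 368.3, 40.7]
tcp_rot: [3.141, -0.0, -1.21]
contact_force: [0.1, 0.9, -0.1]
grip_width: 23.9
```

```bash
python3 -m pendant '[{"linear":[0,0,15],"twist":0},{"linear":[0,0,40],"twist":0},{"linear":[0,0,80],"twist":0},{"linear":[1,-30,80],"twist":0},{"linear":[3,-75,80],"twist":-4},{"linear":[5,-120,80],"twist":-8},{"linear":[8,-165,80],"twist":-12},{"linear":[10,-210,80],"twist":-16},{"linear":[12,-255,80],"twist":-20},{"linear":[14,-300,80],"twist":-24},{"linear":[16,-340,80],"twist":-28},{"linear":[17,-362,80],"twist":-30.2},{"linear":[17.5,-372.5,80],"twist":-30.2},{"linear":[17.5,-372.5,70],"twist":-30.2},{"linear":[17.5,-372.5,60],"twist":-30.2},{"linear":[17.5,-372.5,60],"twist":-30.2},{"linear":[17.5,-372.5,60],"twist":-30.2}]'
python3 - <<'E'
from h import *
c=cap('wrist'); cv2.imwrite('pics/w6.png',c['frame']); c=cap('top'); c=cap('scene');
E
```

```text
time: 12.65
tool_pos: [542.6, -3.5, 100.6]
tcp_rot: [3.141, -0.0, -1.736]
contact_force: [0.4, 0.8, -3.7]
grip_width: 23.8
```

View pics/w6.png

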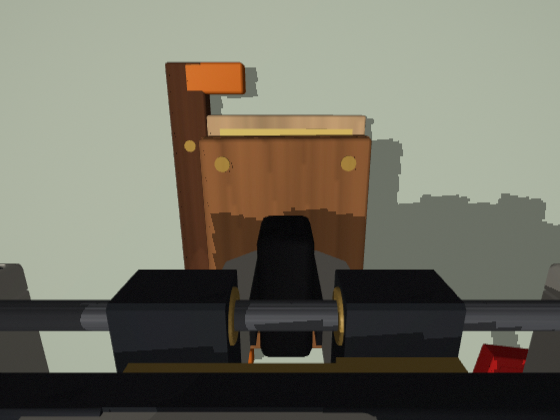

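The cover hangs level. Its far edge corners are at (202,138) and (369,137), and the board's far corners are at (208,116) and (366,116). I'll cast rays to get the offset.

Run:
```python
from h import *
c=dict(np.load('/tmp/wrist.npz')); W=world(c); z=W[...,2]; f=c['frame']
b=bot.get_obs()['tool_pos']; print(b, c['cx'],c['cy'])
# plate-top region & board-top region edges by depth
print('plate z', np.nanmedian(z[150:200,230:340]), 'board z',np.nanmedian(z[120:130,230:340]))
col=lambda m,v:(np.nonzero(m[v])[0].min(),np.nonzero(m[v])[0].max())
m=roi(z>60,180,400,100,210); zt=np.nanmedian(z[150:200,230:340])
ex=np.array([np.cos(np.radians(-9.5)),np.sin(np.radians(-9.5))]); ey=np.array([-ex[1],ex[0]]); o=np.array([542.2,-4.5])
L=[];Rr=[]
for v in range(150,200,5):
    a,d=col(m,v); L.append((a,v)); Rr.append((d+1,v))
P=lambda q,zz:np.c_[(rayz(c,q,zz)-o)@ex,(rayz(c,q,zz)-o)@ey].round(1)
print('L',P(L,zt)[::3],'R',P(Rr,zt)[::3])
T=[(u,np.nonzero(m[:,u])[0].min()) for u in range(215,360,20)]; print('far',P(T,zt))
mb=roi((z>10)&(z<30),205,372,100,135); T=[(u,np.nonzero(mb[:,u])[0].min()) for u in range(220,360,20)]; print('board far',P(T,18))
for v in (120,124,128):
  r=np.nonzero(roi((z>10)&(z<30),205,372,100,135)[v])[0]; print('board LR',P([(r.min(),v),(r.max()+1,v)],18))
```

```text
[542.794819    -3.88457326 100.9976263 ] 285.57801639442533 211.8750930894814
plate z 81.6055859518726 board z 17.713527140373508
L [[58.6 45.5]
 [50.8 45. ]
 [42.8 45.1]
 [34.6 45.2]] R [[ 58.6 -43.7]
 [ 50.8 -43.8]
 [ 42.7 -43.8]
 [ 34.5 -43.9]]
far [[ 66.2  36.7]
 [ 66.2  26.5]
 [ 66.2  16.3]
 [ 66.2   6. ]
 [ 66.2  -4.2]
 [ 66.2 -14.5]
 [ 66.7 -24.7]
 [ 66.7 -34.9]]
board far [[ 74.7  45.4]
 [ 74.7  31.7]
 [ 74.7  18. ]
 [ 74.7   4.3]
 [ 74.7  -9.4]
 [ 74.7 -23. ]
 [ 74.7 -36.7]]
board LR [[ 71.4  55.9]
 [ 71.4 -54.8]]
board LR [[ 68.7  56.1]
 [ 68.7 -54.3]]
board LR [[ 66.1  56.3]
 [ 66.  -54.5]]
```

```bash
python3 -m pendant '[{"linear":[-1.5,0.2,-10],"twist":0},{"linear":[-1.5,0.2,-22],"twist":0},{"linear":[-1.5,0.2,-28],"twist":0},{"linear":[-1.5,0.2,-31],"twist":0},{"linear":[-1.5,0.2,-33],"twist":0},{"linear":[-1.5,0.2,-35],"twist":0},{"linear":[-1.5,0.2,-35],"twist":0},{"linear":[-1.5,0.2,-35],"twist":0}]'
```

```text
time: 13.8
tool_pos: [541.2, -4.0, 65.9]
tcp_rot: [-3.141, -0.0, -1.737]
contact_force: [-0.2, 0.1, -3.7]
grip_width: 23.7
```

The cover bottom is now below the pin top and there's no reaction force, so the pin is in the hole. I'll lower it to seat.

```bash
python3 -m pendant '[{"linear":[0,0,-2],"twist":0},{"linear":[0,0,-4],"twist":0},{"linear":[0,0,-6],"twist":0},{"linear":[0,0,-7],"twist":0},{"linear":[0,0,-8],"twist":0},{"linear":[0,0,-8],"twist":0},{"linear":[0,0,-8],"twist":0}]'; python3 -m pendant '[{"linear":[0,0,-2],"twist":0},{"linear":[0,0,-4],"twist":0},{"linear":[0,0,-4],"twist":0}]'
```

```text
time: 14.68
tool_pos: [541.2, -3.9, 58.2]
tcp_rot: [-3.141, -0.0, -1.737]
contact_force: [-2.7, 0.5, 4.9]
grip_width: 23.9
time: 15.05
tool_pos: [541.2, -3.9, 54.3]
tcp_rot: [-3.141, -0.0, -1.737]
contact_force: [-3.9, -0.1, 10.0]
grip_width: 23.8
```

The force climbs 1.25 N/mm, which matches the grip spring, so the cover is seated. I'll press the rest of the way.

```bash
python3 -m pendant '[{"linear":[0,0,-2],"twist":0},{"linear":[0,0,-4],"twist":0},{"linear":[0,0,-5],"twist":0},{"linear":[0,0,-5],"twist":0},{"linear":[0,0,-5],"twist":0}]'
python3 - <<'E'
from h import *
c=cap('wrist'); cv2.imwrite('pics/w7.png',c['frame']); W=world(c); z=W[...,2]; s=cap('scene'); 
cv2.imwrite('pics/s7.png',cv2.resize(s['frame'][140:320,220:440],None,fx=3,fy=3))
print('plate z by cell',[[round(float(np.nanmedian(z[v:v+10,u:u+15])),1) for u in range(210,360,35)] for v in (170,190,210)])
E
```

```text
time: 15.68
tool_pos: [541.3, -3.9, 50.6]
tcp_rot: [-3.14, -0.0, -1.736]
contact_force: [-7.3, 0.8, 18.8]
grip_width: 24.0
plate z by cell [[39.8, 39.7, 39.8, 39.7, 40.0], [39.8, 39.6, 39.7, 39.8, 39.8], [39.6, 39.7, 51.0, 39.8, 39.9]]
```

View pics/w7.png

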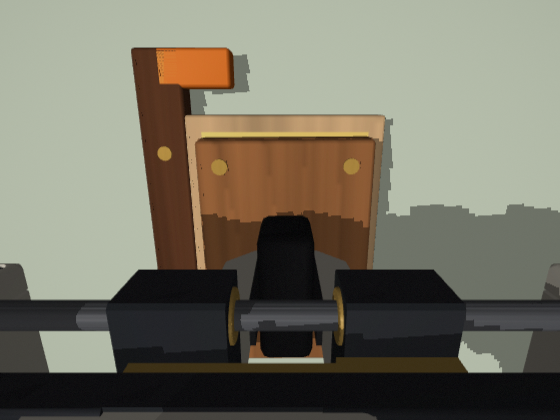

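View pics/s7.png

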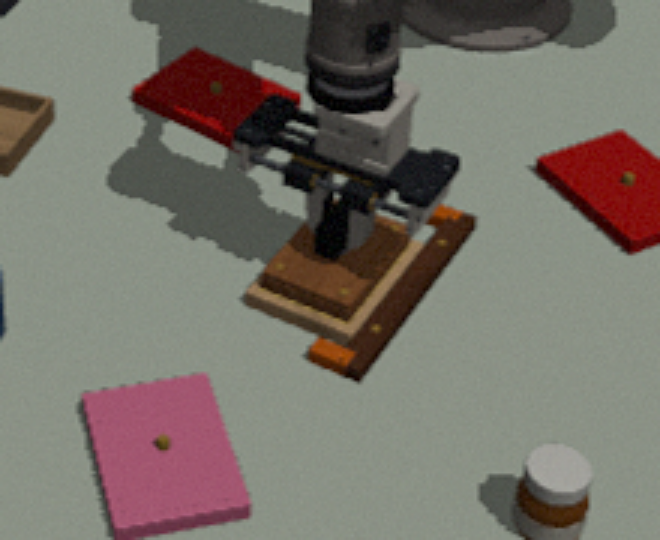

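The plate is flat: its top reads z≈39.8 everywhere, against 40 expected when seated. The board edge still touches the stop, and 18.8 N exceeds the 14.5 N needed for full travel. I'm handing in.

```bash
python3 -c "
from plant import bot
o=bot.get_obs(); print(o['tool_pos'],o['contact_force'],o['grip_width']); print(bot.close_job())"
```

```text
[541.27814247  -3.94285772  50.60616593] [-8.22414239  0.78669452 19.00280384] 23.86575651692474
the job is handed in; nothing more can be done
None
```

I pushed the board against the stop, put the cover on the pin, and handed the job in at about 16 s with the gripper still holding the grip down. No verdict was reported, so the results below are my own last checks.

- **Board:** the push stalled against the stop at about 24 N. The board was parallel to the stop, about 15 mm off centre between the end blocks. In the last picture its edge still touches the stop.
- **Cover:** its top measured 39.8 mm above the table all over, against 40 mm expected when seated, so it lies flat. In the last picture it is square with the board.
- **Grip:** the tool moved down about 8 mm after the cover seated. The downward force reached 19 N, above the 14.5 N needed for full travel, with the fingers closed on the 24 mm block. I saw no sign of slip, but the joint travel could not be read directly.
- **Sideways force:** about 8 N remained along the stop (−x) at the end. The board had not visibly moved.
- **Bystanders:** the arm passed well clear of the tray, jar and brush pot. I did not measure their positions again at the end.

No check failed. The overhead camera's positions, from casting pixel rays, were about 5 mm off the close-up ones, so I used the close-up (wrist camera) ones.

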